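# Press home and clip shut a glass sample box

### The job

Close the glass sample box: first press its lid fully home, then snap the four raised lid clips down over the rim one at a time, the second at the corner diagonally opposite the first, then the remaining two, until every clip lies flat. The glass cracks above 30 N, so feel for the stop and for each click instead of forcing; leave the other things on the bench alone.

Things in the scene. Friction and masses are not known exactly. Their poses are not given: they have to be found in the camera images.
- box: Clear glass storage box, fixed to the bench, 160 x 230 x 85 mm (x, y, z), with a white plastic lid and four grey lid clips. Origin: centre of its underside. z up, x the short way ('front' is its -x side, roughly towards the robot), y the long way ('left' is +y). The glass cracks if the robot's contact with box, lid and clips together exceeds 30 N.
- box_rim (a point): Centre of the box's mouth, level with the top of its rim, 85 mm above the box's origin. The lid plate (176 x 246 x 8 mm) lies centred over it on a thick foam-rubber gasket. With the lid home its plate's top is 10 to 26 mm above this point: gasket thickness differs from box to box and is not measured, so the home height must be felt.
- lid (a joint): How far the lid still stands above home, m: 0 = fully home (firm stop; the gasket gives 0.5 mm per 10 N), at most 0.016. Lid and clips stand higher by this. About 7 N moves it straight down; it stays where left. Press on the flat raised disc in its middle (box x = y = 0), 52 mm across, its top 4 mm above the lid plate's top.
- box_front (a point): Middle of the box's front rim bar, 83 mm towards -x and 81 mm above the box's origin. All clips: 34 mm wide flaps (box y), 5 mm thick, 48.5 mm long from the hinge, hooked nose 23 mm deep at the end; hinge line along box y, 5.5 mm above the lid plate's top; closed, the flap lies flat outwards, its upper face 3.5 mm above the hinge line.
- clip_fl (a joint): Angle of the front left clip, rad: 0 = closed flat (hard stop), more = raised, 1.35 at most. Hinge at box x = -48 mm, y = +85 mm; flap reaches to -x. Stays where left while raised. Pushed on its inner, upper face outwards and down it swings freely to about 0.25, then a catch resists with up to 9 to 18 N (felt 38 mm from the hinge) until at about 0.10 to 0.07 it snaps down over the rim to 0 and stays.
- clip_fr (a joint): Angle of the front right clip, rad: 0 = closed flat (hard stop), more = raised, 1.35 at most. Hinge at box x = -48 mm, y = -85 mm; flap reaches to -x. Stays where left while raised. Pushed on its inner, upper face outwards and down it swings freely to about 0.25, then a catch resists with up to 9 to 18 N (felt 38 mm from the hinge) until at about 0.10 to 0.07 it snaps down over the rim to 0 and stays.
- clip_bl (a joint): Angle of the back left clip, rad: 0 = closed flat (hard stop), more = raised, 1.35 at most. Hinge at box x = +48 mm, y = +85 mm; flap reaches to +x. Stays where left while raised. Pushed on its inner, upper face outwards and down it swings freely to about 0.25, then a catch resists with up to 9 to 18 N (felt 38 mm from the hinge) until at about 0.10 to 0.07 it snaps down over the rim to 0 and stays.
- clip_br (a joint): Angle of the back right clip, rad: 0 = closed flat (hard stop), more = raised, 1.35 at most. Hinge at box x = +48 mm, y = -85 mm; flap reaches to +x. Stays where left while raised. Pushed on its inner, upper face outwards and down it swings freely to about 0.25, then a catch resists with up to 9 to 18 N (felt 38 mm from the hinge) until at about 0.10 to 0.07 it snaps down over the rim to 0 and stays.
- flask: Bystander: conical glass flask, 104 mm tall, 76 mm foot. Origin at the centre of its underside (spatula: near mid-length). Leave it alone.
- beaker: Bystander: glass beaker, 68 mm wide, 90 mm tall. Origin at the centre of its underside (spatula: near mid-length). Leave it alone.
- washbottle: Bystander: white bottle with cap, 60 mm wide, 150 mm tall. Origin at the centre of its underside (spatula: near mid-length). Leave it alone.
- jar: Bystander: amber jar, 56 mm wide, 70 mm tall. Origin at the centre of its underside (spatula: near mid-length). Leave it alone.
- molecule: Bystander: small ball-and-stick model, 84 mm long, 50 mm tall. Origin at the centre of its underside (spatula: near mid-length). Leave it alone.
- stopperbox: Bystander: small cardboard box, 60 x 45 x 28 mm. Origin at the centre of its underside (spatula: near mid-length). Leave it alone.
- spatula: Bystander: steel spatula, 160 mm long, lying flat. Origin at the centre of its underside (spatula: near mid-length). Leave it alone.

How it is judged (in metres and radians):
On the way, in this order (a step that is already met when the one before it is completed fails the run):
1. the lid is fully home while all four clips are still open (value of joint lid below 0.002 m and value of joint each of clip_fl, clip_fr, clip_bl, clip_br above 0.05 rad), for 0.1 s.
2. two clips at opposite corners are closed, the other two still open (value of joint lid below 0.002 m and ((value of joint each of clip_fl, clip_br below 0.05 rad and value of joint each of clip_fr, clip_bl above 0.05 rad) or (value of joint each of clip_fr, clip_bl below 0.05 rad and value of joint each of clip_fl, clip_br above 0.05 rad))), for 0.1 s.
3. all four clips are closed (value of joint lid below 0.002 m and value of joint each of clip_fl, clip_fr, clip_bl, clip_br below 0.05 rad), for 0.2 s.
At the end, for the whole second after the job is handed in: The lid is home on its gasket (within 2 mm) and all four clips are snapped flat (each within 0.05 rad of closed); the bystanders stand where they were (within 2 cm) (all of step 3 and value of joint lid above -0.002 m); the robot touches nothing.
It fails at once if two clips that are not at opposite corners were closed while the other two were open ((value of joint each of clip_fl, clip_fr below 0.05 rad and value of joint each of clip_bl, clip_br above 0.05 rad) or (value of joint each of clip_fl, clip_bl below 0.05 rad and value of joint each of clip_fr, clip_br above 0.05 rad) or (value of joint each of clip_br, clip_fr below 0.05 rad and value of joint each of clip_fl, clip_bl above 0.05 rad) or (value of joint each of clip_br, clip_bl below 0.05 rad and value of joint each of clip_fl, clip_fr above 0.05 rad)).
It fails at once if the robot's contact with the box, lid and clips exceeded 30 N (contact force between any of the fingers, the arm and box above 30 N).
It fails at once if a clip was closed (below 0.2 rad) before the lid was home (within 2 mm) (value of joint lid above 0.002 m and value of joint any of clip_fl, clip_fr, clip_bl, clip_br below 0.2 rad).
It fails at once if a bystander was moved more than 2 cm (distance of any of flask, beaker, washbottle, jar, molecule, stopperbox, spatula from where it was at the start of the episode above 0.02 m).
It also fails if it takes over 67 s, if anything falls off the work surface, if the arm or the gripper's body presses on something with over 40 N, if the wrist force passes 120 N, or if a joint passes its speed limit or range.

### The arm

A 6-joint arm with a two-finger parallel gripper is mounted at the origin on the work surface. World frame = base frame: x ahead of the robot, y to its left, z up, the work surface at z = 0. Lengths are in m, angles in degrees, forces in N, time in s.
With the tool pointing down it reaches from about 0.375 to 0.925 m from the base axis. Payload 5.7 kg.
Tool frame: the origin (TCP) lies midway between the tips of the shut fingers; the grasp point (between the pads) lies 19 mm behind it; x points along the fingers, y is the direction in which the jaws open and shut, and the axes are right-handed (so a half turn about x gives the same grasp; the last joint's range is limited). The gripper opens to 85 mm and grips with 20 to 120 N. Pads are 22 mm wide; open, the fingers measure 114 mm over their backs; the gripper's body (76 mm by 85 mm) begins 54 mm behind the grasp point. The pads swing forward as they close: fully open they stand 13 mm farther back than shut.
Start: joints at [-80.678, 20.558, 86.54, -0, 72.909, -6.595], TCP at [0.165, -0.577, 0.231] pointing down, gripper open.
Joint ranges: [-170.27, 170.27], [-57.76, 135], [12.27, 136.19], [-55.21, 235.2], [11.17, 155.16], [-170.74, 170.74]. Speed limits (degrees/s): [136.94, 136.94, 180, 180, 180, 180].

### API

Orientations are given as a 3x3 rotation matrix whose columns are the frame's x, y, z axes.
In Python, from cell import ctrl, cams, workorder gives the robot as it stands. The module is installed in compiled form; this text tells all that it offers.
- The arm moves only by the tool jog_arm, never from a script. Its arguments are lists of equal length, an entry for each row: "grip": the opening, from 0 (shut) to 1 (fully open); "delta_pos": the shift along the tool's x, y, z in mm, a list of three; "turn": the turn about the tool's x in degrees. A call has 1 to 5 rows; each row shifts and turns the commanded pose from where the row before left it, along the tool's axes as they then stand; what a row does not reach is not made up. A row lasts 1/10 s, in which the tool goes at most 50 mm and 8.59 degrees, less where a joint would pass 70% of its speed; a pose out of reach is approached as far as the arm can. A call is refused whole if a number of a shift passes 50 or a number of a turn 8.59, either way. A call with a gripper value outside its range is refused whole. The fingers move at their own pace and stop on an object; "newtons" is the grip in N (left out, the last holds). Time passes only in rows, so rows that do not move let the fingers close. It gives the time, the measured TCP pose, the force and the opening at its end, in the units of the state.
- ctrl.observe(): the state, without advancing time (a new reading comes with each control period).
- cams.read_camera(name): name is "scene" or "top"; returns a dict with "frame" (480x640x3 uint8, red, green, blue), "fovy" (degrees; the focal length in pixels is half the picture's height over the tangent of half this angle, whatever the lens; pixels are square), "cx", "cy" (the principal point, pixels), "dist" ([k1, k2, p1, p2, k3] as OpenCV has them; the pictures are not rectified), "camera_from_world" (4x4, takes a point from world to camera coordinates). Camera axes: x right, y down, z forward; pixel columns grow to the right and rows downward; lengths in m; the calibration is good to about 2 mm. A picture is of the moment at which its call begins. There is no depth.
- workorder.sign_off(): hands the job in, once; it reports no verdict.
The state is a dict: "time_s": time; "qpos": joint angles; "joint_velocities": joint speeds; "effort": joint torques, N m; "position": TCP position; "tool_rot": TCP orientation; "force": force on the tool from outside, world axes, zero at the start; "torque": the same for the moment, N m; "opening": finger opening in m.
Only numpy, scipy, OpenCV 4.12 (cv2) and the standard library are available. Lean on these libraries where they do the work, as an engineer would, in place of code of your own. Each camera call takes 0.05 s, during which the arm holds its last target. There are 200 camera calls.

## Working session

There is one attempt and no reset: what is moved stays moved. The work goes in short steps, Python scripts to look and compute and a tool call to move; the robot and the scene stay as the last step left them, time stands still between calls to the robot, and variables do not carry over. Pictures are saved under pics/ and viewed, about 8 in all and at most 12, crops included, and the job is handed in when it is done.

Besides the shell and the picture viewer there is one more tool, called after "Request:" as a command line: name --pt "numbers of a row" for each row, then --argument value for the rest. jog_arm: Moves the arm, as the interface text tells. Its arguments: {"type":"object","properties":{"grip":{"type":"array"},"delta_pos":{"type":"array"},"turn":{"type":"array"},"newtons":{"type":"number"}},"required":["grip","delta_pos","turn"]}

```bash
mkdir -p pics; python3 - <<'E'
from cell import ctrl,cams
import cv2,numpy as np
for n in("scene","top"):
    c=cams.read_camera(n);cv2.imwrite(f"pics/{n}0.png",c["frame"][:,:,::-1])
    print(n,c["fovy"],c["cx"],c["cy"],c["dist"],np.round(c["camera_from_world"],4).tolist())
s=ctrl.observe();print(s["time_s"],s["position"],np.round(s["tool_rot"],3),s["force"],s["opening"])
E
```

```text
scene 42.60565854178797 327.1654431979463 248.4539474137882 [-0.13787925  0.          0.          0.          0.        ] [[-0.3218, 0.9467, -0.0102, 0.187], [0.5994, 0.1954, -0.7762, -0.2512], [-0.7329, -0.2559, -0.6304, 1.8465], [0.0, 0.0, 0.0, 1.0]]
top 42.92504926173239 317.0848601011602 232.9621439737382 [-0.14714871  0.          0.          0.          0.        ] [[-0.0292, -0.9996, 0.0056, -0.0031], [-0.9986, 0.0289, -0.0448, 0.5512], [0.0447, -0.0069, -0.999, 1.7492], [0.0, 0.0, 0.0, 1.0]]
0.1 [ 0.16441169 -0.57638133  0.23053245] [[-0.     0.274 -0.962]
 [ 0.002 -0.962 -0.274]
 [-1.    -0.002 -0.   ]] [-0.87564953  1.00635907 -0.12872937] 0.08560847098473728
```

View pics/scene0.png

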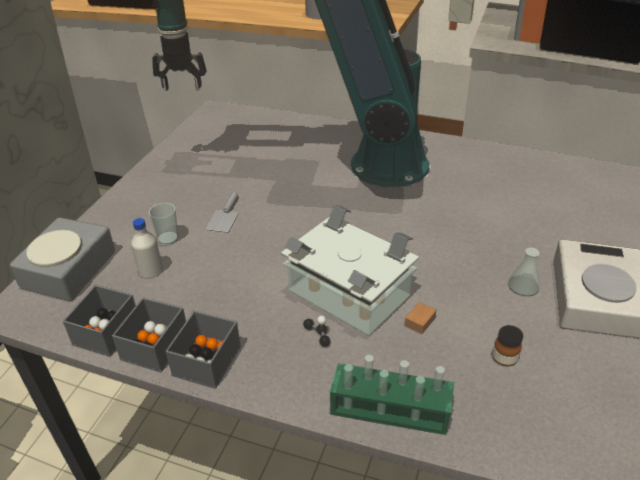

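View pics/top0.png

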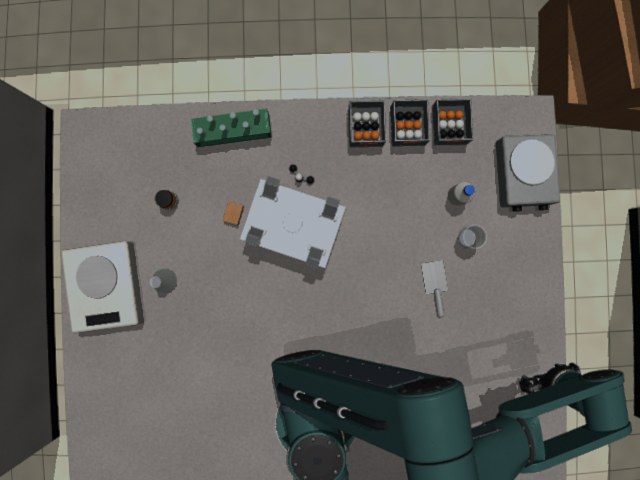

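The scene view shows the box centred near (350,265) with its lid and four raised clips; top shows the lid at about (293,223), rotated by about 20°, with the molecule at (300,175) and stopper box at (233,213) close by. Next I measure the lid corners in both views.

```bash
cat > h.py <<'E'
import cv2,numpy as np
def K(c):
    f=240/np.tan(np.radians(c["fovy"]/2));return np.array([[f,0,c["cx"]],[0,f,c["cy"]],[0,0,1.]])
def ray(c,p):
    u=cv2.undistortPoints(np.array(p,float).reshape(-1,1,2),K(c),np.array(c["dist"]))[:,0]
    T=np.array(c["camera_from_world"]);d=np.c_[u,np.ones(len(u))]@T[:3,:3];return -T[:3,:3].T@T[:3,3],d
def plane(c,p,z):
    o,d=ray(c,p);return o+d*((z-o[2])/d[:,2])[:,None]
def tri(c1,p1,c2,p2):
    o1,d1=ray(c1,p1);o2,d2=ray(c2,p2);out=[]
    for a,b in zip(d1,d2):
        s=np.linalg.lstsq(np.c_[a,-b],o2-o1,rcond=None)[0];q=(o1+a*s[0],o2+b*s[1]);out.append(np.r_[(q[0]+q[1])/2,np.linalg.norm(q[0]-q[1])])
    return np.array(out)
def proj(c,P):
    T=np.array(c["camera_from_world"]);r=cv2.Rodrigues(T[:3,:3])[0]
    return cv2.projectPoints(np.array(P,float).reshape(-1,3),r,T[:3,3],K(c),np.array(c["dist"]))[0][:,0]
E
python3 - <<'E'
from cell import cams
from h import *
ct=cams.read_camera("top")
cs=cams.read_camera("scene")
def lid(c,box,thr):
    x0,y0,x1,y1=box
    f=c["frame"].astype(int);m=((f.min(2)>thr)).astype(np.uint8);k=np.zeros_like(m);k[y0:y1,x0:x1]=m[y0:y1,x0:x1]
    cn=max(cv2.findContours(k,0,2)[0],key=cv2.contourArea);print(cv2.contourArea(cn));return cn
a=lid(ct,(225,165,360,285),150);hull=cv2.convexHull(a)
for z in(.105,.115,.125):
    P=plane(ct,hull[:,0],z);r=cv2.minAreaRect(P[:,:2].astype(np.float32));print(z,r)
sc=cv2.resize(cs["frame"][205:340,270:430],None,fx=5,fy=5,interpolation=2)[:,:,::-1]
tp=cv2.resize(ct["frame"][165:285,225:360],None,fx=5,fy=5,interpolation=2)[:,:,::-1]
cv2.drawContours(tp,[(hull-[225,165])*5],-1,(0,0,255),1)
cv2.imwrite("pics/sc1.png",sc[:600]);cv2.imwrite("pics/tp1.png",tp)
E
```

```text
4414.5
0.105 ((0.5773840546607971, 0.048917703330516815), (0.24435456097126007, 0.17403636872768402), 69.92669677734375)
0.115 ((0.5767534971237183, 0.048582904040813446), (0.24288883805274963, 0.17299243807792664), 69.92668151855469)
0.125 ((0.5761227607727051, 0.04824811965227127), (0.24142314493656158, 0.17194849252700806), 69.92668151855469)Traceback (most recent call last):
  File "<stdin>", line 14, in <module>
cv2.error: OpenCV(4.12.0) :-1: error: (-5:Bad argument) in function 'drawContours'
> Overload resolution failed:
>  - Layout of the output array image is incompatible with cv::Mat
>  - Expected Ptr<cv::UMat> for argument 'image'
```

The lid is centred at about (0.577, 0.049) with a box yaw of -20.1°. I turn to align the tool with the box (tool y = -box y, tool z = -box x), shut the gripper and travel.

Request:
jog_arm --grip '[0,0,0,0,0]' --pt "0 0 0" --pt "0 0 0" --pt "0 0 0" --pt "0 0 0" --pt "0 0 0" --turn '[7.2,7.2,7.2,7.2,7.2]' --newtons 40

```text
time_s: 0.7
position: [0.1645, -0.5768, 0.231]
tool_rot: [[-0.0, -0.348, -0.937], [0.001, -0.937, 0.348], [-1.0, -0.001, 0.0]]
force: [-0.9, 0.3, -0.3]
opening: 0.0122
```

Request:
jog_arm --grip '[0,0,0,0,0]' --pt "0 -48 -11" --pt "0 -48 -11" --pt "0 -48 -11" --pt "0 -48 -11" --pt "0 -48 -11" --turn '[0,0,0,0,0]'

```text
time_s: 1.2
position: [0.2992, -0.3687, 0.2312]
tool_rot: [[0.0, -0.344, -0.939], [0.0, -0.939, 0.344], [-1.0, -0.0, -0.0]]
force: [-0.0, 0.2, 0.6]
opening: -0.0001
```

Request:
jog_arm --grip '[0,0,0,0,0]' --pt "0 -48 -11" --pt "0 -48 -11" --pt "0 -48 -11" --pt "0 -48 -11" --pt "0 -48 -11" --turn '[0,0,0,0,0]'

```text
time_s: 1.7
position: [0.4334, -0.1621, 0.2315]
tool_rot: [[0.0, -0.344, -0.939], [-0.0, -0.939, 0.344], [-1.0, 0.0, -0.0]]
force: [0.6, -1.1, 0.4]
opening: -0.0
```

Request:
jog_arm --grip '[0,0,0,0,0]' --pt "0 -48 -12" --pt "0 -48 -12" --pt "0 -48 -12" --pt "0 -48 -12" --pt "0 -46 -12" --turn '[0,0,0,0,0]'

```text
time_s: 2.2
position: [0.5715, 0.0412, 0.2313]
tool_rot: [[0.0, -0.343, -0.939], [0.0, -0.939, 0.343], [-1.0, -0.0, 0.0]]
force: [0.6, -1.3, -0.5]
opening: -0.0002
```

Request:
jog_arm --grip '[0,0,0,0,0]' --pt "0 -10 -2" --pt "25 0 0" --pt "25 0 0" --pt "20 0 0" --pt "15 0 0" --turn '[0,0,0,0,0]'

```text
time_s: 2.7
position: [0.5747, 0.0472, 0.1447]
tool_rot: [[-0.002, -0.343, -0.939], [-0.0, -0.939, 0.343], [-1.0, 0.001, 0.002]]
force: [0.4, 0.1, -0.5]
opening: 0.0001
```

```bash
python3 - <<'E'
from cell import ctrl,cams
from h import *
s=ctrl.observe();print(s["position"],s["force"])
c=cams.read_camera("scene");f=c["frame"][205:335,270:430,::-1];cv2.imwrite("pics/s2.png",cv2.resize(f,(800,600),interpolation=2) if 0 else cv2.resize(f,None,fx=4.6,fy=4.6,interpolation=2))
E
```

```text
[0.57469589 0.04716788 0.14471929] [ 0.38830552  0.07543395 -0.54291624]
```

View pics/s2.png

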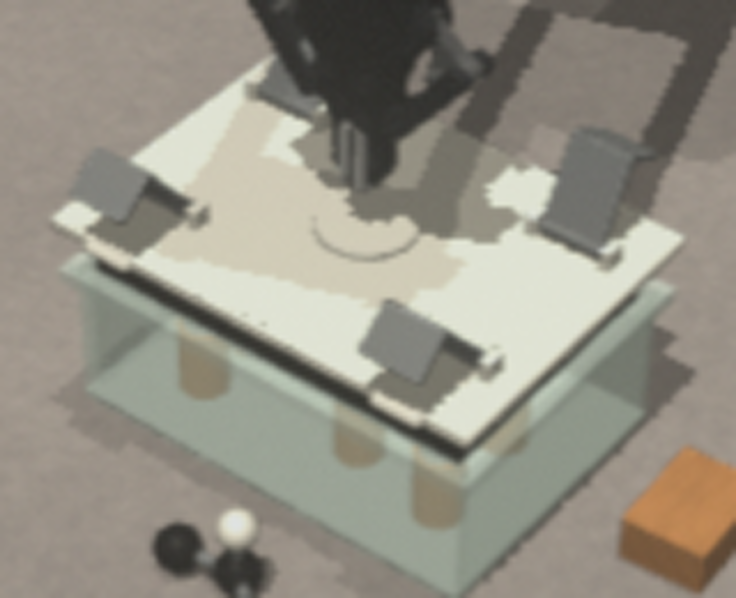

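The closed gripper stands over the disc (crop ≈(360,190)), the four clips are raised part way, and the black gasket is visible under the lid. I feel downward now.

Request:
jog_arm --grip '[0,0,0,0,0]' --pt "4 -1 -1" --pt "4 0 0" --pt "3 0 0" --pt "2 0 0" --pt "1 0 0" --turn '[0,0,0,0,0]'

```text
time_s: 3.25
position: [0.5775, 0.0483, 0.1326]
tool_rot: [[0.0, -0.343, -0.939], [0.0, -0.939, 0.343], [-1.0, -0.0, -0.0]]
force: [0.3, -0.3, -0.0]
opening: 0.0003
```

Request:
jog_arm --grip '[0,0,0,0,0]' --pt "1 0 0" --pt "1 0 0" --pt "1 0 0" --pt "1 0 0" --pt "0 0 0" --turn '[0,0,0,0,0]'

```text
time_s: 3.75
position: [0.5772, 0.0484, 0.1282]
tool_rot: [[-0.0, -0.343, -0.939], [0.0, -0.939, 0.343], [-1.0, -0.0, 0.0]]
force: [-0.7, 0.6, -0.5]
opening: 0.0003
```

Request:
jog_arm --grip '[0,0,0,0,0]' --pt "1 0 0" --pt "1 0 0" --pt "1 0 0" --pt "1 0 0" --pt "0 0 0" --turn '[0,0,0,0,0]'

```text
time_s: 4.25
position: [0.5772, 0.0483, 0.1242]
tool_rot: [[-0.0, -0.343, -0.939], [0.0, -0.939, 0.343], [-1.0, -0.0, 0.0]]
force: [0.9, 0.8, 0.6]
opening: -0.0002
```

Request:
jog_arm --grip '[0,0,0,0,0]' --pt "1 0 0" --pt "1 0 0" --pt "1 0 0" --pt "1 0 0" --pt "0 0 0" --turn '[0,0,0,0,0]'

```text
time_s: 4.75
position: [0.5774, 0.0483, 0.121]
tool_rot: [[0.0, -0.343, -0.939], [0.0, -0.939, 0.343], [-1.0, -0.0, -0.0]]
force: [-1.5, 0.5, 6.7]
opening: -0.0003
```

Request:
jog_arm --grip '[0,0,0,0,0]' --pt "0.5 0 0" --pt "0.5 0 0" --pt "0.5 0 0" --pt "0.5 0 0" --pt "0 0 0" --turn '[0,0,0,0,0]'

```text
time_s: 5.25
position: [0.5774, 0.0483, 0.1191]
tool_rot: [[0.0, -0.343, -0.939], [0.0, -0.939, 0.343], [-1.0, -0.0, -0.0]]
force: [-2.6, 0.3, 7.3]
opening: -0.0001
```

Request:
jog_arm --grip '[0,0,0,0,0]' --pt "0.5 0 0" --pt "0.5 0 0" --pt "0.5 0 0" --pt "0.5 0 0" --pt "0 0 0" --turn '[0,0,0,0,0]'

```text
time_s: 5.75
position: [0.5774, 0.0483, 0.1171]
tool_rot: [[0.0, -0.343, -0.939], [0.0, -0.939, 0.343], [-1.0, -0.0, -0.0]]
force: [-2.2, 0.2, 6.7]
opening: -0.0001
```

Request:
jog_arm --grip '[0,0,0,0,0]' --pt "0.5 0 0" --pt "0.5 0 0" --pt "0.5 0 0" --pt "0.5 0 0" --pt "0 0 0" --turn '[0,0,0,0,0]'

```text
time_s: 6.25
position: [0.5774, 0.0483, 0.1151]
tool_rot: [[0.0, -0.343, -0.939], [0.0, -0.939, 0.343], [-1.0, -0.0, -0.0]]
force: [-1.8, -0.1, 7.2]
opening: -0.0
```

Request:
jog_arm --grip '[0,0,0,0,0]' --pt "0.5 0 0" --pt "0.5 0 0" --pt "0.5 0 0" --pt "0.5 0 0" --pt "0 0 0" --turn '[0,0,0,0,0]'

```text
time_s: 6.75
position: [0.5774, 0.0483, 0.1131]
tool_rot: [[0.0, -0.343, -0.939], [0.0, -0.939, 0.343], [-1.0, -0.0, -0.0]]
force: [-1.7, -0.1, 7.0]
opening: 0.0
```

Request:
jog_arm --grip '[0,0,0,0,0]' --pt "0.5 0 0" --pt "0.5 0 0" --pt "0.5 0 0" --pt "0.5 0 0" --pt "0 0 0" --turn '[0,0,0,0,0]'

```text
time_s: 7.25
position: [0.5774, 0.0483, 0.1111]
tool_rot: [[0.0, -0.343, -0.939], [0.0, -0.939, 0.343], [-1.0, -0.0, -0.0]]
force: [-2.8, 0.1, 6.8]
opening: -0.0004
```

Request:
jog_arm --grip '[0,0,0,0,0]' --pt "0.5 0 0" --pt "0.5 0 0" --pt "0.5 0 0" --pt "0.5 0 0" --pt "0 0 0" --turn '[0,0,0,0,0]'

```text
time_s: 7.75
position: [0.5775, 0.0483, 0.1099]
tool_rot: [[0.001, -0.343, -0.939], [0.0, -0.939, 0.343], [-1.0, -0.0, -0.001]]
force: [-3.8, -0.5, 14.8]
opening: 0.0001
```

Request:
jog_arm --grip '[0,0,0,0,0]' --pt "0.4 0 0" --pt "0.4 0 0" --pt "0 0 0" --pt "0 0 0" --pt "0 0 0" --turn '[0,0,0,0,0]'

```text
time_s: 8.25
position: [0.5775, 0.0483, 0.1096]
tool_rot: [[0.001, -0.343, -0.939], [-0.0, -0.939, 0.343], [-1.0, -0.0, -0.001]]
force: [-5.2, -0.2, 18.2]
opening: 0.0002
```

The stop is felt: the disc top is home at z ≈ 0.1105 (18 N), so the hinges are at ≈ 0.112 and a closed clip face is at ≈ 0.1155. I go to the front-left clip from the inside.

Request:
jog_arm --grip '[0,0,0,0,0]' --pt "-13 0 0" --pt "-14 0 0" --pt "0 -43 10" --pt "0 -42 10" --pt "0 0 0" --turn '[0,0,0,0,0]'

```text
time_s: 8.75
position: [0.5886, 0.1394, 0.1351]
tool_rot: [[0.002, -0.34, -0.94], [0.002, -0.94, 0.34], [-1.0, -0.003, -0.001]]
force: [-0.1, -0.3, 1.3]
opening: -0.0002
```

```bash
python3 - <<'E'
from cell import ctrl,cams
from h import *
s=ctrl.observe();print(s["position"],s["force"])
c=cams.read_camera("scene");f=c["frame"][195:325,270:430,::-1];cv2.imwrite("pics/s3.png",cv2.resize(f,None,fx=4.6,fy=4.6,interpolation=2))
E
```

```text
[0.58863504 0.13942406 0.13512465] [-0.13347399 -0.32684777  1.26748654]
```

View pics/s3.png

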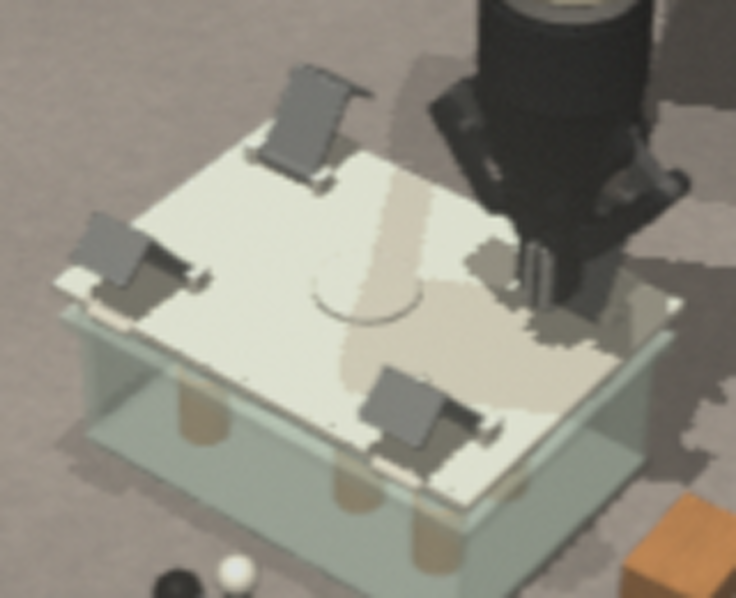

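The lid is down on the rim and the fingers stand inside the front-left clip (crop ≈(545,300)). I sweep outward.

Request:
jog_arm --grip '[0,0,0,0,0]' --pt "2 2 10" --pt "0 1 13" --pt "0 0 13" --pt "0 0 13" --pt "0 0 12" --turn '[0,0,0,0,0]'

```text
time_s: 9.3
position: [0.5307, 0.1523, 0.1337]
tool_rot: [[0.005, -0.345, -0.939], [-0.0, -0.939, 0.345], [-1.0, -0.002, -0.005]]
force: [2.8, -0.9, 1.8]
opening: -0.0001
```

Request:
jog_arm --grip '[0,0,0,0,0]' --pt "2 0 0" --pt "2 0 0" --pt "2 0 0" --pt "1 0 0" --pt "1 0 0" --turn '[0,0,0,0,0]'

```text
time_s: 9.8
position: [0.529, 0.153, 0.1241]
tool_rot: [[-0.001, -0.344, -0.939], [-0.0, -0.939, 0.344], [-1.0, 0.001, 0.001]]
force: [-2.0, 0.2, 4.2]
opening: -0.0
```

Request:
jog_arm --grip '[0,0,0,0,0]' --pt "0.7 0 0" --pt "0.7 0 0" --pt "0.6 0 0" --pt "0.5 0 0" --pt "0.5 0 0" --turn '[0,0,0,0,0]'

```text
time_s: 10.3
position: [0.5289, 0.1532, 0.1221]
tool_rot: [[-0.001, -0.343, -0.939], [0.0, -0.939, 0.343], [-1.0, 0.0, 0.001]]
force: [-4.2, -0.0, 10.7]
opening: -0.0002
```

Request:
jog_arm --grip '[0,0,0,0,0]' --pt "0.6 0 0" --pt "0.6 0 0" --pt "0.6 0 0" --pt "0.6 0 0" --pt "0 0 0" --turn '[0,0,0,0,0]'

```text
time_s: 10.8
position: [0.5289, 0.1535, 0.1204]
tool_rot: [[-0.001, -0.343, -0.939], [0.001, -0.939, 0.343], [-1.0, -0.0, 0.001]]
force: [-6.7, 0.6, 16.9]
opening: 0.0001
```

Request:
jog_arm --grip '[0,0,0,0,0]' --pt "0.5 0 0" --pt "0.5 0 0" --pt "0.3 0 0" --pt "0 0 0" --pt "0 0 0" --turn '[0,0,0,0,0]'

```text
time_s: 11.3
position: [0.5289, 0.1536, 0.1196]
tool_rot: [[-0.001, -0.343, -0.939], [0.001, -0.939, 0.343], [-1.0, -0.001, 0.001]]
force: [-7.1, 0.2, 20.9]
opening: 0.0003
```

Request:
jog_arm --grip '[0,0,0,0,0]' --pt "-2 0 0" --pt "0 0 5" --pt "0 0 0" --pt "0.7 0 0" --pt "0.5 0 0" --turn '[0,0,0,0,0]'

```text
time_s: 11.8
position: [0.5279, 0.1542, 0.1207]
tool_rot: [[0.006, -0.343, -0.939], [-0.001, -0.939, 0.343], [-1.0, -0.001, -0.006]]
force: [1.1, -3.9, 15.5]
opening: 0.0
```

Request:
jog_arm --grip '[0,0,0,0,0]' --pt "-5 0 0" --pt "0 0 0" --pt "2 0 0" --pt "2 0 0" --pt "0.5 0 0" --turn '[0,0,0,0,0]'

```text
time_s: 12.3
position: [0.5259, 0.1553, 0.1204]
tool_rot: [[0.002, -0.343, -0.939], [0.001, -0.939, 0.343], [-1.0, -0.002, -0.002]]
force: [-1.9, -0.1, 19.0]
opening: 0.0
```

The force suggests the fingertip bears at its middle, so the lever is shorter than I assumed. I lift and press farther out.

Request:
jog_arm --grip '[0,0,0,0,0]' --pt "-8 0 0" --pt "0 0 7" --pt "3 0 0" --pt "2 0 0" --pt "1 0 0" --turn '[0,0,0,0,0]'

```text
time_s: 12.8
position: [0.5166, 0.1581, 0.1212]
tool_rot: [[-0.002, -0.344, -0.939], [0.001, -0.939, 0.344], [-1.0, -0.0, 0.003]]
force: [-6.0, 2.7, 16.9]
opening: -0.0001
```

Request:
jog_arm --grip '[0,0,0,0,0]' --pt "0.5 0 0" --pt "0.5 0 0" --pt "0 0 0" --pt "0 0 0" --pt "0 0 0" --turn '[0,0,0,0,0]'

```text
time_s: 13.3
position: [0.5167, 0.1581, 0.1207]
tool_rot: [[-0.002, -0.343, -0.939], [0.001, -0.939, 0.343], [-1.0, -0.001, 0.002]]
force: [-6.3, 3.0, 18.9]
opening: 0.0001
```

Request:
jog_arm --grip '[0,0,0,0,0]' --pt "0.4 0 0" --pt "0.4 0 0" --pt "0 0 0" --pt "0 0 0" --pt "0 0 0" --turn '[0,0,0,0,0]'

```text
time_s: 13.8
position: [0.5158, 0.1581, 0.1188]
tool_rot: [[-0.004, -0.344, -0.939], [0.001, -0.939, 0.344], [-1.0, 0.0, 0.004]]
force: [-5.0, 3.2, 8.9]
opening: 0.0001
```

```bash
python3 - <<'E'
from cell import ctrl,cams
from h import *
s=ctrl.observe();print(s["position"],s["force"],s["torque"])
c=cams.read_camera("scene");f=c["frame"][195:325,270:430,::-1];cv2.imwrite("pics/s4.png",cv2.resize(f,None,fx=4.6,fy=4.6,interpolation=2))
E
```

```text
[0.51580878 0.15808102 0.11882875] [-4.99971132  3.24476811  8.86821032] [ 0.58651521  0.85768578 -0.00319337]
```

View pics/s4.png

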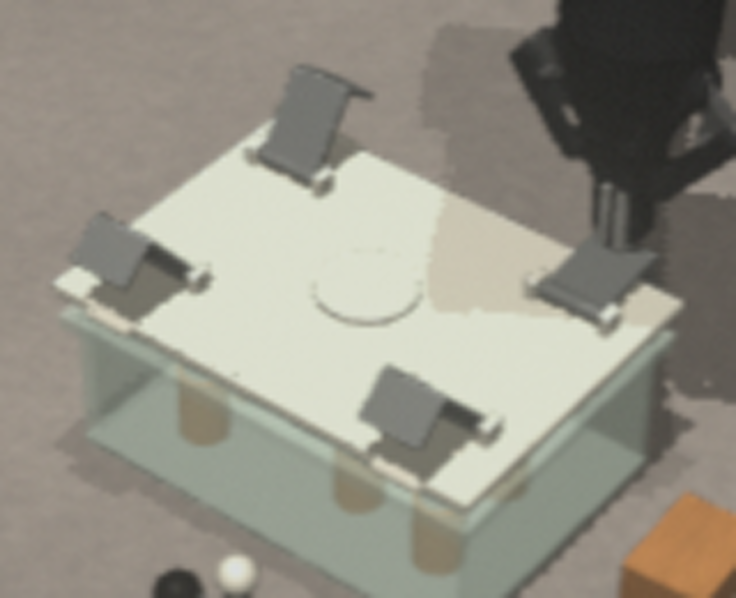

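The force fell to 9 N, so it's past the peak, but z suggests ≈0.07 rad is left. I push on gently.

Request:
jog_arm --grip '[0,0,0,0,0]' --pt "0.5 0 0" --pt "0.5 0 0" --pt "0.5 0 0" --pt "0 0 0" --pt "0 0 0" --turn '[0,0,0,0,0]'

```text
time_s: 14.35
position: [0.5181, 0.1571, 0.1173]
tool_rot: [[-0.0, -0.343, -0.939], [-0.0, -0.939, 0.343], [-1.0, 0.0, 0.0]]
force: [-0.2, -0.4, -1.0]
opening: -0.0001
```

Click: the front-left clip snapped (force gone). Now to the diagonal one, back right.

Request:
jog_arm --grip '[0,0,0,0,0]' --pt "-20 0 0" --pt "0 40 -27" --pt "0 40 -27" --pt "0 40 -27" --pt "0 40 -27" --turn '[0,0,0,0,0]'

```text
time_s: 14.85
position: [0.5651, -0.032, 0.1378]
tool_rot: [[0.0, -0.343, -0.939], [-0.0, -0.939, 0.343], [-1.0, -0.0, -0.0]]
force: [1.0, 0.6, -0.0]
opening: 0.0003
```

Request:
jog_arm --grip '[0,0,0,0,0]' --pt "0 7 -5" --pt "0 0 0" --pt "0 0 0" --pt "3 0 -5" --pt "0 0 -10" --turn '[0,0,0,0,0]'

```text
time_s: 15.35
position: [0.5801, -0.0419, 0.1343]
tool_rot: [[-0.002, -0.341, -0.94], [0.001, -0.94, 0.341], [-1.0, -0.0, 0.002]]
force: [0.1, -0.1, -0.7]
opening: 0.0001
```

Request:
jog_arm --grip '[0,0,0,0,0]' --pt "1 0 -12" --pt "1 0 -12" --pt "0 0 -12" --pt "0 0 -12" --pt "0 0 -11" --turn '[0,0,0,0,0]'

```text
time_s: 15.85
position: [0.6384, -0.0642, 0.1329]
tool_rot: [[0.002, -0.343, -0.939], [-0.0, -0.939, 0.343], [-1.0, -0.0, -0.002]]
force: [0.3, -0.5, -0.1]
opening: -0.0001
```

Request:
jog_arm --grip '[0,0,0,0,0]' --pt "2 0 0" --pt "2 0 0" --pt "2 0 0" --pt "1 0 0" --pt "1 0 0" --turn '[0,0,0,0,0]'

```text
time_s: 16.35
position: [0.6398, -0.065, 0.1264]
tool_rot: [[0.008, -0.343, -0.939], [-0.002, -0.939, 0.343], [-1.0, -0.001, -0.008]]
force: [6.7, -2.7, 2.8]
opening: 0.0
```

Request:
jog_arm --grip '[0,0,0,0,0]' --pt "-8 0 0" --pt "0 0 5" --pt "3 0 0" --pt "3 0 0" --pt "1 0 0" --turn '[0,0,0,0,0]'

```text
time_s: 16.85
position: [0.6311, -0.0618, 0.1253]
tool_rot: [[-0.001, -0.343, -0.939], [0.0, -0.939, 0.343], [-1.0, -0.0, 0.001]]
force: [-0.7, 0.4, 4.0]
opening: -0.0001
```

Request:
jog_arm --grip '[0,0,0,0,0]' --pt "-3 0 0" --pt "0 0 -4" --pt "2 0 0" --pt "2 0 0" --pt "1 0 0" --turn '[0,0,0,0,0]'

```text
time_s: 17.35
position: [0.6366, -0.0639, 0.1244]
tool_rot: [[0.002, -0.343, -0.939], [-0.001, -0.939, 0.343], [-1.0, -0.0, -0.002]]
force: [1.2, -1.4, 6.4]
opening: -0.0002
```

Request:
jog_arm --grip '[0,0,0,0,0]' --pt "0.4 0 0" --pt "0.4 0 0" --pt "0.4 0 0" --pt "0 0 0" --pt "0 0 0" --turn '[0,0,0,0,0]'

```text
time_s: 17.85
position: [0.6368, -0.0639, 0.1239]
tool_rot: [[0.003, -0.343, -0.939], [-0.001, -0.939, 0.343], [-1.0, -0.0, -0.003]]
force: [0.6, -1.2, 7.2]
opening: 0.0002
```

Request:
jog_arm --grip '[0,0,0,0,0]' --pt "0.5 0 0" --pt "0.5 0 0" --pt "0.5 0 0" --pt "0.5 0 0" --pt "0 0 0" --turn '[0,0,0,0,0]'

```text
time_s: 18.35
position: [0.6371, -0.064, 0.1226]
tool_rot: [[0.004, -0.343, -0.939], [-0.001, -0.939, 0.343], [-1.0, -0.0, -0.004]]
force: [-0.4, -0.8, 12.3]
opening: 0.0
```

Request:
jog_arm --grip '[0,0,0,0,0]' --pt "0.5 0 0" --pt "0.5 0 0" --pt "0.5 0 0" --pt "0 0 0" --pt "0 0 0" --turn '[0,0,0,0,0]'

```text
time_s: 18.85
position: [0.6374, -0.0641, 0.121]
tool_rot: [[0.004, -0.343, -0.939], [-0.001, -0.939, 0.343], [-1.0, -0.0, -0.005]]
force: [1.4, -1.6, 8.6]
opening: -0.0004
```

Request:
jog_arm --grip '[0,0,0,0,0]' --pt "0.5 0 0" --pt "0.5 0 0" --pt "0.5 0 0" --pt "0 0 0" --pt "0 0 0" --turn '[0,0,0,0,0]'

```text
time_s: 19.35
position: [0.6377, -0.0643, 0.119]
tool_rot: [[0.005, -0.343, -0.939], [-0.001, -0.939, 0.343], [-1.0, -0.0, -0.005]]
force: [2.4, -2.1, 4.1]
opening: -0.0001
```

Request:
jog_arm --grip '[0,0,0,0,0]' --pt "0.5 0 0" --pt "0.5 0 0" --pt "0.5 0 0" --pt "0 0 0" --pt "0 0 0" --turn '[0,0,0,0,0]'

```text
time_s: 19.85
position: [0.6345, -0.0631, 0.1155]
tool_rot: [[-0.002, -0.343, -0.939], [0.001, -0.939, 0.343], [-1.0, 0.0, 0.002]]
force: [0.8, -0.4, 2.0]
opening: -0.0004
```

The back-right clip clicked and lies at the closed height. Next is front right, with a check picture on the way.

Request:
jog_arm --grip '[0,0,0,0,0]' --pt "-21 0 0" --pt "0 0 45" --pt "0 0 45" --pt "0 0 22" --pt "0 0 0" --turn '[0,0,0,0,0]'

```text
time_s: 20.35
position: [0.525, -0.0233, 0.1362]
tool_rot: [[-0.006, -0.343, -0.939], [0.001, -0.94, 0.343], [-1.0, 0.001, 0.006]]
force: [0.8, 0.2, -0.2]
opening: 0.0003
```

```bash
python3 - <<'E'
from cell import ctrl,cams
from h import *
s=ctrl.observe();p=s["position"]-np.array([.577,.0487,0]);print(p@[.939,-.344,0],p@[.344,.939,0],s["position"],s["force"])
c=cams.read_camera("scene");f=c["frame"][195:325,270:430,::-1];cv2.imwrite("pics/s5.png",cv2.resize(f,None,fx=4.6,fy=4.6,interpolation=2))
E
```

```text
-0.024083448702593012 -0.08553508673335161 [ 0.52496454 -0.02332863  0.13619146] [ 0.82508336  0.17388287 -0.17376902]
```

View pics/s5.png

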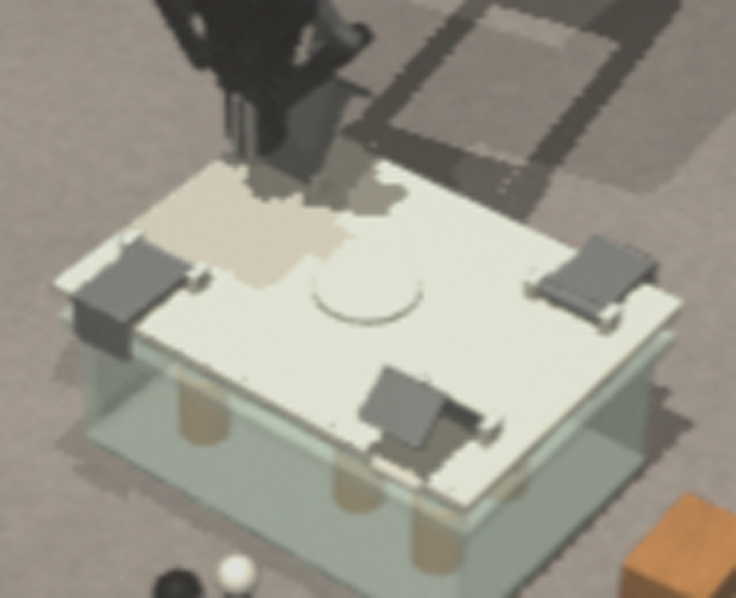

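br (crop ≈(130,290)) and fl (≈(595,275)) lie flat; fr and bl are still open. I sweep fr outward.

Request:
jog_arm --grip '[0,0,0,0,0]' --pt "3 0 10" --pt "0 0 15" --pt "0 0 15" --pt "0 0 15" --pt "0 0 14" --turn '[0,0,0,0,0]'

```text
time_s: 20.9
position: [0.4679, -0.0018, 0.135]
tool_rot: [[0.005, -0.344, -0.939], [-0.001, -0.939, 0.344], [-1.0, -0.001, -0.006]]
force: [1.3, 0.8, 0.9]
opening: 0.0002
```

Request:
jog_arm --grip '[0,0,0,0,0]' --pt "2 0 0" --pt "2 0 0" --pt "2 0 0" --pt "1 0 0" --pt "0 0 0" --turn '[0,0,0,0,0]'

```text
time_s: 21.4
position: [0.4657, -0.0014, 0.1267]
tool_rot: [[-0.0, -0.344, -0.939], [0.0, -0.939, 0.344], [-1.0, 0.0, 0.001]]
force: [0.9, -0.1, -0.3]
opening: 0.0002
```

```bash
cat > w.py <<'E'
from cell import ctrl
import numpy as np
s=ctrl.observe();p=s["position"]-np.array([.577,.0487,0]);print(s["time_s"],p@[.939,-.344,0],p@[.344,.939,0],s["position"],s["force"])
E
python3 w.py
```

```text
21.4 -0.08729479119394029 -0.08536425887819453 [ 0.46567123 -0.00142477  0.12672504] [ 0.86309704 -0.06558522 -0.30542423]
```

Request:
jog_arm --grip '[0,0,0,0,0]' --pt "0 0 6" --pt "1 0 0" --pt "1 0 0" --pt "0.6 0 0" --pt "0.6 0 0" --turn '[0,0,0,0,0]'

```text
time_s: 21.9
position: [0.4589, 0.0009, 0.124]
tool_rot: [[-0.002, -0.343, -0.939], [0.0, -0.939, 0.343], [-1.0, 0.0, 0.002]]
force: [-3.7, 0.7, 8.3]
opening: -0.0001
```

Request:
jog_arm --grip '[0,0,0,0,0]' --pt "0.4 0 0" --pt "0.4 0 0" --pt "0.4 0 0" --pt "0 0 0" --pt "0 0 0" --turn '[0,0,0,0,0]'

```text
time_s: 22.4
position: [0.4589, 0.0009, 0.1232]
tool_rot: [[-0.002, -0.343, -0.939], [0.0, -0.939, 0.343], [-1.0, 0.0, 0.002]]
force: [-4.7, 0.5, 11.7]
opening: 0.0
```

Request:
jog_arm --grip '[0,0,0,0,0]' --pt "0.5 0 0" --pt "0.5 0 0" --pt "0.5 0 0" --pt "0 0 0" --pt "0 0 0" --turn '[0,0,0,0,0]'

```text
time_s: 22.9
position: [0.4584, 0.001, 0.1216]
tool_rot: [[-0.002, -0.343, -0.939], [0.0, -0.939, 0.343], [-1.0, 0.0, 0.002]]
force: [-5.9, 0.6, 10.7]
opening: -0.0
```

Request:
jog_arm --grip '[0,0,0,0,0]' --pt "0.5 0 0" --pt "0.5 0 0" --pt "0.5 0 0" --pt "0 0 0" --pt "0 0 0" --turn '[0,0,0,0,0]'

```text
time_s: 23.4
position: [0.4583, 0.001, 0.1203]
tool_rot: [[-0.003, -0.343, -0.939], [0.0, -0.939, 0.343], [-1.0, 0.0, 0.003]]
force: [-6.7, 1.0, 15.4]
opening: 0.0
```

Request:
jog_arm --grip '[0,0,0,0,0]' --pt "0.5 0 0" --pt "0.5 0 0" --pt "0.5 0 0" --pt "0 0 0" --pt "0 0 0" --turn '[0,0,0,0,0]'

```text
time_s: 23.9
position: [0.4582, 0.001, 0.1192]
tool_rot: [[-0.003, -0.343, -0.939], [0.0, -0.939, 0.343], [-1.0, 0.001, 0.003]]
force: [-9.2, 1.1, 19.9]
opening: -0.0
```

```bash
python3 w.py; python3 - <<'E'
from cell import cams
from h import *
c=cams.read_camera("scene");f=c["frame"][205:285,290:390,::-1];cv2.imwrite("pics/s6.png",cv2.resize(f,None,fx=7.5,fy=7.5,interpolation=2))
E
```

```text
23.9 -0.09510320970008046 -0.08565684855579062 [0.4582389  0.00098644 0.1191691 ] [-9.16864228  1.06024162 19.87552579]
```

View pics/s6.png

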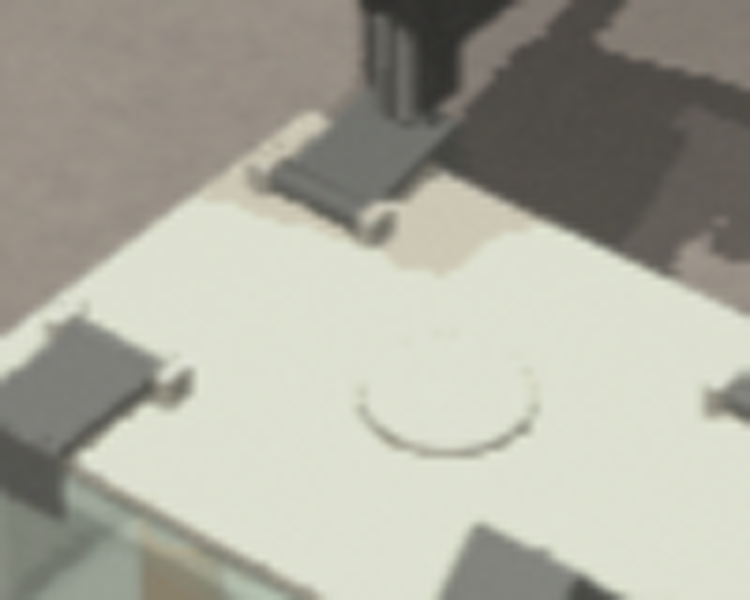

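Request:
jog_arm --grip '[0,0,0,0,0]' --pt "-7 0 -2" --pt "0 0 0" --pt "3 0 0" --pt "2 0 0" --pt "0 0 1" --turn '[0,0,0,0,0]'

```text
time_s: 24.45
position: [0.4626, 0.0, 0.1208]
tool_rot: [[0.003, -0.343, -0.939], [-0.001, -0.939, 0.343], [-1.0, -0.001, -0.003]]
force: [0.5, -1.2, 12.8]
opening: -0.0001
```

```bash
python3 w.py
```

```text
24.45 -0.09071164090262195 -0.08507492977209669 [4.62562516e-01 2.22200480e-05 1.20766222e-01] [ 0.45192638 -1.24481463 12.8156072 ]
```

Request:
jog_arm --grip '[0,0,0,0,0]' --pt "0.4 0 0.5" --pt "0.4 0 0.5" --pt "0.2 0 0" --pt "0 0 0" --pt "0 0 0" --turn '[0,0,0,0,0]'

```text
time_s: 24.95
position: [0.4625, 0.0001, 0.1203]
tool_rot: [[0.005, -0.343, -0.939], [-0.001, -0.939, 0.343], [-1.0, -0.001, -0.005]]
force: [0.5, -1.3, 14.7]
opening: -0.0001
```

Request:
jog_arm --grip '[0,0,0,0,0]' --pt "0.4 0 0.5" --pt "0.4 0 0.5" --pt "0.2 0 0" --pt "0 0 0" --pt "0 0 0" --turn '[0,0,0,0,0]'

```text
time_s: 25.45
position: [0.4624, 0.0002, 0.1198]
tool_rot: [[0.007, -0.343, -0.939], [-0.002, -0.939, 0.343], [-1.0, -0.001, -0.007]]
force: [1.5, -2.0, 16.3]
opening: -0.0002
```

Request:
jog_arm --grip '[0,0,0,0,0]' --pt "0.4 0 0" --pt "0.4 0 0" --pt "0.2 0 0" --pt "0 0 0" --pt "0 0 0" --turn '[0,0,0,0,0]'

```text
time_s: 25.95
position: [0.4615, 0.0005, 0.1177]
tool_rot: [[0.005, -0.343, -0.939], [-0.001, -0.939, 0.343], [-1.0, -0.001, -0.005]]
force: [3.1, -1.4, 3.9]
opening: -0.0001
```

Past the peak. I follow it down.

Request:
jog_arm --grip '[0,0,0,0,0]' --pt "0.4 0 0" --pt "0.4 0 0" --pt "0.2 0 0" --pt "0 0 0" --pt "0 0 0" --turn '[0,0,0,0,0]'

```text
time_s: 26.45
position: [0.4581, 0.0013, 0.1158]
tool_rot: [[-0.002, -0.343, -0.939], [0.0, -0.939, 0.343], [-1.0, 0.0, 0.002]]
force: [-0.4, -1.4, 0.3]
opening: -0.0002
```

```bash
python3 w.py
```

```text
26.45 -0.09536188689759265 -0.08541607219800659 [0.45807884 0.0013015  0.11577203] [-0.44839027 -1.37706821  0.29706319]
```

Request:
jog_arm --grip '[0,0,0,0,0]' --pt "-21 0 0" --pt "0 -40 -27" --pt "0 -40 -27" --pt "0 -40 -27" --pt "0 -40 -27" --turn '[0,0,0,0,0]'

```text
time_s: 26.95
position: [0.6163, 0.1156, 0.137]
tool_rot: [[-0.001, -0.343, -0.939], [0.0, -0.939, 0.343], [-1.0, 0.0, 0.0]]
force: [1.1, -0.4, 0.7]
opening: 0.0003
```

Request:
jog_arm --grip '[0,0,0,0,0]' --pt "0 -10 -7" --pt "0 0 0" --pt "3 0 -5" --pt "0 0 -10" --pt "0 0 0" --turn '[0,0,0,0,0]'

```text
time_s: 27.45
position: [0.6399, 0.1145, 0.1343]
tool_rot: [[0.0, -0.345, -0.939], [-0.0, -0.939, 0.345], [-1.0, 0.0, -0.001]]
force: [0.6, -0.6, -0.0]
opening: 0.0001
```

```bash
python3 w.py
```

```text
27.45 0.036409777567289976 0.08339410228729924 [0.63987277 0.11447835 0.13427975] [ 0.55903647 -0.64733009 -0.03935992]
```

Target x = +91, so 54 mm outward.

Request:
jog_arm --grip '[0,0,0,0,0]' --pt "1 0 -12" --pt "1 0 -12" --pt "0 0 -12" --pt "0 0 -12" --pt "0 0 -6" --turn '[0,0,0,0,0]'

```text
time_s: 27.95
position: [0.6923, 0.0966, 0.1325]
tool_rot: [[0.002, -0.344, -0.939], [-0.0, -0.939, 0.344], [-1.0, -0.001, -0.002]]
force: [0.1, 0.3, 0.5]
opening: 0.0003
```

Request:
jog_arm --grip '[0,0,0,0,0]' --pt "2 0 0" --pt "2 0 0" --pt "2 0 0" --pt "1 0 0" --pt "0 0 0" --turn '[0,0,0,0,0]'

```text
time_s: 28.45
position: [0.6904, 0.0976, 0.1256]
tool_rot: [[0.001, -0.343, -0.939], [-0.0, -0.939, 0.343], [-1.0, -0.0, -0.001]]
force: [1.5, -1.2, 2.9]
opening: 0.0
```

```bash
python3 w.py
```

```text
28.45 0.08968346334748487 0.08496218656687779 [0.6904333  0.09762559 0.12562385] [ 1.51331827 -1.18146239  2.86622451]
```

Request:
jog_arm --grip '[0,0,0,0,0]' --pt "-3 0 -3" --pt "3 0 0" --pt "1 0 0" --pt "0.7 0 0" --pt "0.5 0 0" --turn '[0,0,0,0,0]'

```text
time_s: 28.95
position: [0.6937, 0.0966, 0.124]
tool_rot: [[0.002, -0.343, -0.939], [0.0, -0.939, 0.343], [-1.0, -0.001, -0.002]]
force: [0.2, 0.1, 7.6]
opening: 0.0
```

Request:
jog_arm --grip '[0,0,0,0,0]' --pt "0.4 0 0" --pt "0.4 0 0" --pt "0.4 0 0" --pt "0 0 0" --pt "0 0 0" --turn '[0,0,0,0,0]'

```text
time_s: 29.45
position: [0.6939, 0.0965, 0.1231]
tool_rot: [[0.002, -0.343, -0.939], [0.0, -0.939, 0.343], [-1.0, -0.001, -0.002]]
force: [1.5, -0.7, 7.7]
opening: 0.0002
```

Request:
jog_arm --grip '[0,0,0,0,0]' --pt "0.4 0 0" --pt "0.4 0 0" --pt "0.4 0 0" --pt "0.3 0 0" --pt "0 0 0" --turn '[0,0,0,0,0]'

```text
time_s: 29.95
position: [0.6942, 0.0965, 0.1221]
tool_rot: [[0.003, -0.343, -0.939], [0.0, -0.939, 0.343], [-1.0, -0.001, -0.003]]
force: [-0.9, -0.5, 9.9]
opening: 0.0002
```

Request:
jog_arm --grip '[0,0,0,0,0]' --pt "0.4 0 0" --pt "0.4 0 0" --pt "0.2 0 0" --pt "0 0 0" --pt "0 0 0" --turn '[0,0,0,0,0]'

```text
time_s: 30.45
position: [0.6943, 0.0965, 0.1215]
tool_rot: [[0.003, -0.343, -0.939], [0.0, -0.939, 0.343], [-1.0, -0.001, -0.003]]
force: [-0.7, -0.5, 12.8]
opening: 0.0001
```

Request:
jog_arm --grip '[0,0,0,0,0]' --pt "0.4 0 0" --pt "0.4 0 0" --pt "0.2 0 0" --pt "0 0 0" --pt "0 0 0" --turn '[0,0,0,0,0]'

```text
time_s: 30.95
position: [0.6944, 0.0965, 0.1209]
tool_rot: [[0.004, -0.343, -0.939], [0.0, -0.939, 0.343], [-1.0, -0.001, -0.004]]
force: [-0.8, -1.2, 14.6]
opening: 0.0001
```

Request:
jog_arm --grip '[0,0,0,0,0]' --pt "0.4 0 0" --pt "0.4 0 0" --pt "0.2 0 0" --pt "0 0 0" --pt "0 0 0" --turn '[0,0,0,0,0]'

```text
time_s: 31.45
position: [0.6945, 0.0965, 0.1204]
tool_rot: [[0.004, -0.343, -0.939], [0.0, -0.939, 0.343], [-1.0, -0.001, -0.004]]
force: [-1.9, -1.1, 17.3]
opening: -0.0003
```

Request:
jog_arm --grip '[0,0,0,0,0]' --pt "0.4 0 0" --pt "0.4 0 0" --pt "0 0 0" --pt "0 0 0" --pt "0 0 0" --turn '[0,0,0,0,0]'

```text
time_s: 31.95
position: [0.6948, 0.0963, 0.1183]
tool_rot: [[0.004, -0.343, -0.939], [-0.0, -0.939, 0.343], [-1.0, -0.001, -0.004]]
force: [2.9, -1.2, 7.8]
opening: 0.0
```

Request:
jog_arm --grip '[0,0,0,0,0]' --pt "0.4 0 0" --pt "0.4 0 0" --pt "0.4 0 0" --pt "0 0 0" --pt "0 0 0" --turn '[0,0,0,0,0]'

```text
time_s: 32.45
position: [0.6927, 0.0966, 0.1152]
tool_rot: [[-0.0, -0.343, -0.939], [0.0, -0.939, 0.343], [-1.0, 0.0, 0.0]]
force: [0.4, -0.7, 3.1]
opening: 0.0003
```

The last clip has snapped. I lift clear and check.

Request:
jog_arm --grip '[0,0,0,0,0]' --pt "-20 0 0" --pt "-40 0 0" --pt "-40 0 0" --pt "-30 0 0" --pt "0 0 0" --turn '[0,0,0,0,0]'

```text
time_s: 32.95
position: [0.695, 0.0969, 0.2502]
tool_rot: [[0.007, -0.343, -0.939], [0.001, -0.939, 0.343], [-1.0, -0.003, -0.006]]
force: [0.2, -0.3, 1.6]
opening: -0.0002
```

```bash
python3 w.py; python3 - <<'E'
from cell import cams
from h import *
c=cams.read_camera("scene");f=c["frame"][195:325,270:430,::-1];cv2.imwrite("pics/s7.png",cv2.resize(f,None,fx=4.6,fy=4.6,interpolation=2))
E
```

```text
32.95 0.09427224070428897 0.08583475530863224 [0.69504206 0.09686644 0.2502159 ] [ 0.23914215 -0.29665441  1.64188426]
```

View pics/s7.png

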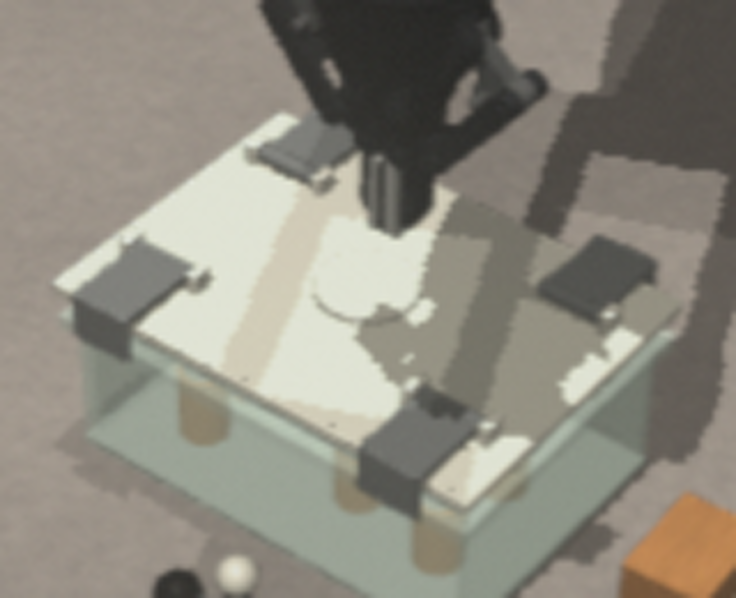

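All four clips lie flat (br (130,290), bl (420,450), fl (600,275), fr (310,150)), and the arm is clear of the box.

```bash
python3 -c "from cell import workorder;print(workorder.sign_off())"
```

```text
the job is handed in; nothing more can be done
None
```

The box is closed and the job is handed in at about 33 s on the robot's clock; the sign-off reports no verdict. I pressed the lid down until a firm stop, reading 18 N, with the disc top at about z = 0.110 m. Then I snapped the clips down in the order front left, back right, front right, back left.

- **Force:** the highest readings I saw were about 22 N on the front clips, under the 30 N limit. Readings only came at the end of each move, so brief peaks in between were not seen.
- **Clips:** on three clips the force fell away with the finger at z ≈ 0.115–0.116 m, the expected closed height. The front left clip I only followed to 0.117 m, where the force was already zero, so its last 2 mm were not touched.
- **Final check:** the last picture shows all four clips flat and the gripper about 13 cm above the lid. The molecule and stopper box by the box look undisturbed. I did not measure the bystanders again, but the arm never worked near them.
- **What went wrong on the way:** several presses stuck, or landed too close to or past the flap's end. I lifted off and pressed again each time. My height estimate and the catch forces disagreed at first because the fingertip bears nearer its middle than I assumed.

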